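# Lay the sign templates on their blanks

### The arm

A 6-joint arm with a two-finger parallel gripper is mounted at the origin on the work surface. World frame = base frame: x ahead of the robot, y to its left, z up, the work surface at z = 0. Lengths are in m, angles in rad, forces in N, time in s.
With the tool pointing down it reaches from about 0.375 to 0.975 m from the base axis. Payload 3.8 kg.
Tool frame: the origin (TCP) lies midway between the tips of the shut fingers; the grasp point (between the pads) lies 19 mm behind it; y points along the fingers, x is the direction in which the jaws open and shut, and the axes are right-handed (so a half turn about y gives the same grasp; the last joint's range is limited). The gripper opens to 88 mm and grips with 3 to 60 N. Pads are 18 mm wide; open, the fingers measure 123 mm over their backs; the gripper's body (75 mm by 187 mm) begins 45 mm behind the grasp point.
Start: joints at [1.289, 0.264, 1.604, -0, 1.274, -0.037], TCP at [0.164, 0.655, 0.239] pointing down, gripper open.
Joint ranges: [-2.63, 2.63], [-0.94, 2.18], [0.31, 2.57], [-1.31, 4.45], [0, 2.66], [-2.55, 2.55]. Speed limits (rad/s): [2.57, 2.57, 3.14, 3.14, 3.14, 3.14].

### API

Orientations are given as [roll, pitch, yaw] about the fixed x, y, z axes, in that order (R = Rz(yaw) Ry(pitch) Rx(roll)).
In Python, from station import arm gives the robot as it stands. The module is installed in compiled form; this text tells all that it offers.
- The arm moves only by the shell command python3 -m handwheel 'ROWS' [FORCE]. ROWS is JSON, a list of rows, each a list of 7 numbers: the turn, a rotation vector about the tool's x, y, z in rad, then the shift along the tool's x, y, z in cm, then the opening, from -1 (shut) to 1 (fully open). In form: [[wx, wy, wz, tx, ty, tz, gripper], ...]. A call has 1 to 5 rows; each row shifts and turns the pose as measured when the row begins, along the tool's axes as they then stand; what a row does not reach is not made up. A row lasts 1/8 s, in which the tool goes at most 62.5 mm and 10.7 degrees, less where a joint would pass 70% of its speed; a pose out of reach is approached as far as the arm can. A call is refused whole if a number of a shift passes 6.25 or a number of a turn 0.188, either way. A call with a gripper value outside its range is refused whole. The fingers move at their own pace and stop on an object; FORCE is the grip in N (left out, the last holds). Time passes only in rows, so rows that do not move let the fingers close. It gives the time, the measured TCP pose, the force and the opening at its end, in the units of the state.
- arm.get_obs(): the state, without advancing time (a new reading comes with each control period).
- arm.capture(name): name is "scene" or "top"; returns a dict with "frame" (420x560x3 uint8, blue, green, red), "camera_matrix" (3x3 intrinsics, pixels), "D" ([k1, k2, p1, p2, k3] as OpenCV has them; the pictures are not rectified), "R" (3x3) and "t" (3): a world point X has camera coordinates R X + t. Camera axes: x right, y down, z forward; pixel columns grow to the right and rows downward; lengths in m; the calibration is good to about 2 mm. A picture is of the moment at which its call begins. There is no depth.
- arm.close_job(): hands the job in, once; it reports no verdict.
The state is a dict: "time": time; "joint_pos": joint angles; "joint_vel": joint speeds; "effort": joint torques, N m; "tcp_pos": TCP position; "eef_rot": TCP orientation; "contact_force": force on the tool from outside, world axes, zero at the start; "wrist_torque": the same for the moment, N m; "width": opening from 0.0 (shut) to 1.0 (fully open).
Only numpy, scipy, OpenCV 4.12 (cv2) and the standard library are available. Lean on these libraries where they do the work, as an engineer would, in place of code of your own. Each camera call takes 0.05 s, during which the arm holds its last target. There are 200 camera calls.

### The job

Four brown MDF sign templates (arrow, long hexagon, round, square) lie in a pile on the bench, among four rough-cut plywood blanks of the same shapes. Take the pile apart and lay each template flat on the blank of its own shape, turned to match it and centred so that a rim of bare plywood shows all round, ready for tracing. Leave the paint jar where it stands.

Things in the scene. Friction and masses are not known exactly. Their poses are not given: they have to be found in the camera images.
- arrow_template: Brown dark-edged MDF frame, 12 mm thick, strip 14 mm wide, 60 to 100 g. Signpost arrow, top of the pile: 84 mm wide, butt at x = -68 mm, point at x = +82 mm, 45 degree edges from x = 40 mm. Open but for a cross bar, 16 mm wide, along y through the origin: pinch it along x, a finger in the opening on each side (46 mm free). Origin: underside, mid-bar. x to the point.
- arrow_tip (a point): The point of the arrow template: 82 mm along the template's x from its origin, half-way up its thickness.
- hexagon_template: Brown dark-edged MDF frame, 12 mm thick, strip 14 mm wide, 60 to 100 g. Long hexagon with a 90 degree point at each end, second from the top: 150 mm along x, 84 mm along y. Open but for a cross bar, 16 mm wide, along y through the origin: pinch it along x, a finger in the opening on each side (47 mm free). Origin: underside, mid-bar. 
- round_template: Brown dark-edged MDF frame, 12 mm thick, strip 14 mm wide, 60 to 100 g. Round ring, third from the top: 129 mm outside diameter. Open but for a cross bar, 16 mm wide, along y through the origin: pinch it along x, a finger in the opening on each side (42 mm free). Origin: underside, mid-bar. 
- square_template: Brown dark-edged MDF frame, 12 mm thick, strip 14 mm wide, 60 to 100 g. Square, bottom of the pile, on the bench: 112 by 112 mm. Open but for a cross bar, 16 mm wide, along y through the origin: pinch it along x, a finger in the opening on each side (34 mm free). Origin: underside, mid-bar. 
- arrow_blank: Plywood blank, 18 mm thick, stuck to the bench, 12 mm bigger all round than the arrow template. 108 mm wide, butt end at x = -80 mm, point at x = +99 mm. Origin: underside, at the spot over which the arrow template's origin belongs; x points to the arrow's point; top face at z = 18 mm.
- hexagon_blank: Plywood blank, 18 mm thick, stuck to the bench, 12 mm bigger all round than the hexagon template. 184 mm long along x, 108 mm wide along y. Origin: centre of the underside; top face at z = 18 mm.
- round_blank: Plywood blank, 18 mm thick, stuck to the bench, 12 mm bigger all round than the round template. 154 mm diameter. Origin: centre of the underside; top face at z = 18 mm.
- square_blank: Plywood blank, 18 mm thick, stuck to the bench, 12 mm bigger all round than the square template. 136 by 136 mm, sides along x and y. Origin: centre of the underside; top face at z = 18 mm.
- paint_jar: Closed paint jar standing on the bench beyond the work, 60 mm diameter, 75 mm high, not to be disturbed. Origin: centre of its underside.
Mind the look-alikes: they are no part of the job. What is shaped like the hexagon_template but yellow is not meant.

How it is judged:
By the outcome, as a careful person would: the job done as asked, in the order asked, and still so for the second after the job is handed in, with the robot touching nothing.
It also fails if it takes over 101 s, if anything falls off the work surface, if the arm or the gripper's body presses on something with over 40 N, if the wrist force passes 120 N, or if a joint passes its speed limit or range.

## Working session

There is one attempt and no reset: what is moved stays moved. The work goes in short steps, Python scripts to look and compute and a shell command to move; the robot and the scene stay as the last step left them, time stands still between calls to the robot, and variables do not carry over. Pictures are saved under pics/ and viewed, about 12 in all and at most 16, crops included, and the job is handed in when it is done.

```bash
mkdir -p pics
python3 - <<'E'
from station import arm
import cv2,numpy as np
for n in("scene","top"):
    c=arm.capture(n); cv2.imwrite(f"pics/{n}0.png",c["frame"]); np.savez(f"{n}.npz",**c)
    print(n,c["camera_matrix"].round(1).tolist(),np.round(c["D"],3),c["R"].round(3).tolist(),c["t"])
print(arm.get_obs())
E
```

```text
scene [[391.1, 0.0, 282.1], [0.0, 391.1, 214.1], [0.0, 0.0, 1.0]] [-0.06  0.    0.    0.    0.  ] [[0.107, 0.994, -0.001], [0.623, -0.068, -0.78], [-0.775, 0.083, -0.626]] [-0.00888055 -0.34053289  1.42891098]
top [[416.3, 0.0, 281.2], [0.0, 416.3, 212.1], [0.0, 0.0, 1.0]] [-0.088  0.     0.     0.     0.   ] [[0.103, -0.995, -0.0], [-0.975, -0.101, -0.199], [0.198, 0.021, -0.98]] [-0.11073952  0.62228316  1.01592481]
{'time': 0.1, 'joint_pos': array([ 1.28910976e+00,  2.64661178e-01,  1.60519650e+00, -4.34690892e-06,
        1.27371349e+00, -3.68919635e-02]), 'joint_vel': array([-1.41967585e-03, -2.37066032e-04, -3.38809692e-03,  1.33810174e-03,
        1.29550460e-03,  9.18485012e-06]), 'effort': array([ 1.91710728e-05, -5.03620076e+01, -3.58069897e+01,  7.30390381e-02,
        2.32508424e-02, -7.97169469e-05]), 'tcp_pos': array([0.16341438, 0.6542737 , 0.23754583]), 'eef_rot': array([-1.5707275 ,  0.00197732,  1.32600306]), 'contact_force': array([ 0.00044679,  0.37587687, -0.34439844]), 'wrist_torque': array([ 0.04229048, -0.01541396, -0.01657864]), 'width': 0.9964509691222567}
```

View pics/top0.png

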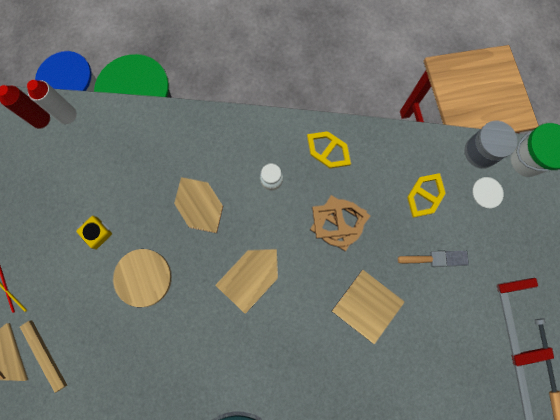

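View pics/scene0.png

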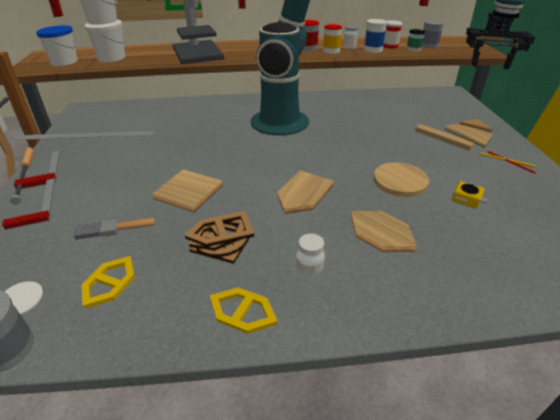

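```bash
cat > lib.py <<'E'
import numpy as np,cv2
from scipy.optimize import minimize
def load(n): return dict(np.load(f"{n}.npz"))
def proj(c,P):
    P=np.asarray(P,float).reshape(-1,3)
    return cv2.projectPoints(P,cv2.Rodrigues(c["R"])[0],c["t"],c["camera_matrix"],c["D"])[0].reshape(-1,2)
def unproj(c,uv,z):
    n=cv2.undistortPoints(np.asarray(uv,float).reshape(-1,1,2),c["camera_matrix"],c["D"]).reshape(-1,2)
    d=np.c_[n,np.ones(len(n))]@c["R"]; o=-c["R"].T@c["t"]
    return o+d*((z-o[2])/d[:,2])[:,None]
T=np.linspace(0,2*np.pi,48,endpoint=False)
circ=lambda r:np.c_[r*np.cos(T),r*np.sin(T)]
BL=dict(arrow=np.array([[-80,-54],[45,-54],[99,0],[45,54],[-80,54]])/1e3,
 hexagon=np.array([[-92,0],[-38,-54],[38,-54],[92,0],[38,54],[-38,54]])/1e3,
 round=circ(.077), square=np.array([[-68,-68],[68,-68],[68,68],[-68,68]])/1e3)
TP=dict(arrow=np.array([[-68,-42],[40,-42],[82,0],[40,42],[-68,42]])/1e3,
 hexagon=np.array([[-75,0],[-33,-42],[33,-42],[75,0],[33,42],[-33,42]])/1e3,
 round=circ(.0645), square=np.array([[-56,-56],[56,-56],[56,56],[-56,56]])/1e3)
def xf(p,poly,z):
    x,y,a=p; R=np.array([[np.cos(a),-np.sin(a)],[np.sin(a),np.cos(a)]])
    q=poly@R.T+[x,y]; return np.c_[q,np.full(len(q),z)]
def hull(c,p,poly,z0,z1):
    return cv2.convexHull(proj(c,np.r_[xf(p,poly,z0),xf(p,poly,z1)]).astype(np.float32))
def fitmask(cm,p0,poly,z0,z1):
    "cm: list of (camera, filled 0/1 mask); minimise soft mismatch of hull and mask"
    S=4
    def cost(p):
        e=0
        for c,m in cm:
            h=hull(c,p,poly,z0,z1)
            r=np.zeros((420*S,560*S),np.uint8); cv2.fillConvexPoly(r,np.round((h+.5)*S*16-8).astype(np.int32),1,shift=4)
            r=cv2.resize(r.astype(np.float32),(560,420),interpolation=cv2.INTER_AREA)
            e+=np.abs(r-m).sum()
        return e
    s=np.array([[0,0,0],[.01,0,0],[0,.01,0],[0,0,.15]])
    r=minimize(cost,p0,method="Nelder-Mead",options=dict(initial_simplex=np.array(p0)+s,xatol=1e-4,fatol=.5))
    return r.x,r.fun
E
cat > m1.py <<'E'
from lib import *
top,sc=load("top"),load("scene")
def mask(c,px):
    f=c["frame"].astype(int); m=((f[...,2]-f[...,0])>25).astype(np.uint8)
    _,l=cv2.connectedComponents(m); return (l==l[px[1],px[0]]).astype(np.float32)
print("cam pos",(-top["R"].T@top["t"]).round(3))
G=dict(arrow=((250,280),(263,262),(307,190)),hexagon=((199,205),(210,222),(383,230)),round=((142,278),(143,300),(402,179)),square=((368,306),(385,306),(188,189)))
for n,(a,b,s) in G.items():
    p=unproj(top,[a,b],.018)
    d=p[1]-p[0]; ang=np.arctan2(d[1],d[0])
    if n=="square": ang=np.pi/4
    p0=[*p[0][:2],ang]
    mt,ms=mask(top,a),mask(sc,s)
    for nm,cm in (("top",[(top,mt)]),("scene",[(sc,ms)])):
        r,e=fitmask(cm,p0,BL[n],0,.018); print(n,nm,r.round(4),np.rad2deg(r[2]).round(1),e.round(0),cm[0][1].sum())
j=unproj(top,[271,170],.075)[0]; print("jar",j)
f=top["frame"][185:260,300:380]; cv2.imwrite("pics/pile.png",cv2.resize(f,None,fx=8,fy=8,interpolation=cv2.INTER_CUBIC))
f=sc["frame"][205:270,175:265]; cv2.imwrite("pics/piles.png",cv2.resize(f,None,fx=8,fy=8,interpolation=cv2.INTER_CUBIC))
E
python3 m1.py
```

```text
cam pos [ 0.417 -0.069  1.12 ]
arrow top [ 0.4601  0.0175 -0.6372] -36.5 47.0 2445.0
arrow scene [ 0.4597  0.0159 -0.6446] -36.9 40.0 1593.0
hexagon top [ 0.6389  0.1834 -2.4575] -140.8 42.0 1911.0
hexagon scene [ 0.6397  0.1823 -2.4428] -140.0 42.0 1994.0
round top [ 0.4257  0.3073 -2.8055] -160.7 65.0 2667.0
round scene [ 0.4256  0.306  -2.9141] -167.0 36.0 1533.0
square top [ 0.4141 -0.2969  1.007 ] 57.7 50.0 2821.0
square scene [ 0.4137 -0.2981  1.0077] 57.7 43.0 1804.0
jar [ 0.73691437 -0.0082308   0.075     ]
```

View pics/pile.png

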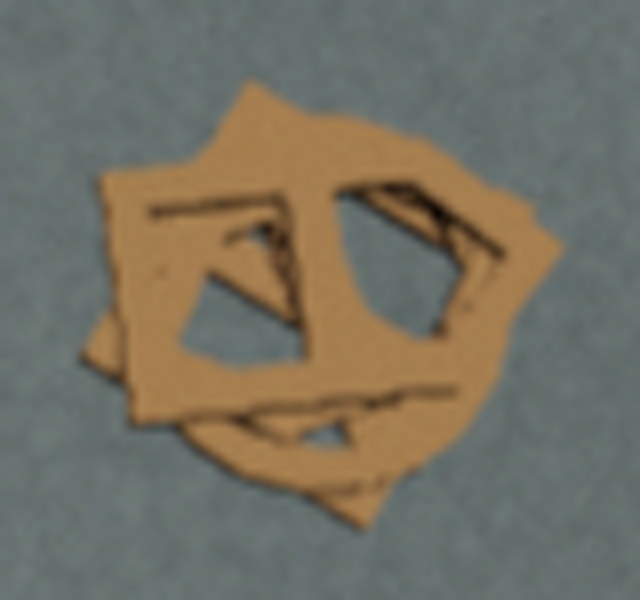

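View pics/piles.png

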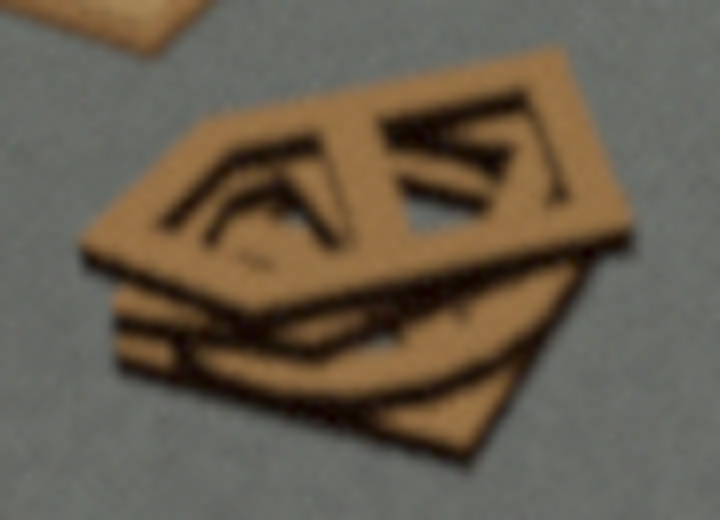

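Pile crop: the arrow is on top, with its tip at crop (565,243) → top pixel (370,215). Its butt corners are at about (312,207) and (316,237). The yellow hexagon look-alikes at top pixels (329,149) and (427,195) are not wanted. The brown pile at (340,222) is the right one, and both cameras agree on all four blanks to about 1.5 mm.

```bash
cat > togo.py <<'E'
import sys,numpy as np
from station import arm
o=arm.get_obs(); p=o["tcp_pos"]; r=o["eef_rot"]; yaw=r[2]
print("t %.2f tcp %s rpy(deg) %s w %.3f F %s q %s"%(o["time"],p.round(4),np.rad2deg(r).round(1),o["width"],o["contact_force"].round(1),o["joint_pos"].round(2)))
if len(sys.argv)>1:
    x,y,z,ty=map(float,sys.argv[1:5]); ty=np.deg2rad(ty)
    d=(np.array([x,y,z])-p)*100; a=(ty-yaw+np.pi)%(2*np.pi)-np.pi
    print("turn about tool y: %.3f rad"%(-a))
    for nm,w in(("now",yaw),("after turn",ty)):
        print(nm,"tx %.2f ty %.2f tz %.2f"%(d[0]*np.cos(w)+d[1]*np.sin(w),-d[2],-d[0]*np.sin(w)+d[1]*np.cos(w)))
E
cat > m2.py <<'E'
from lib import *
from scipy.optimize import least_squares
top,sc=load("top"),load("scene")
P=TP["arrow"]
t=np.array([[104,176],[133,420],[565,243]]); t=(t+.5)/8-.5+[300,185]
s=np.array([[85,240],[210,122],[250,308],[562,50],[632,222]]); s=(s+.5)/8-.5+[175,205]
# top butt corners: left-top is +x,+y side
def f(p,w=(1,1)):
    q=xf(p,P,.048); 
    return np.r_[w[0]*(proj(top,q[[0,4,2]][[0,1,2]])-t[[1,0,2]]).ravel(), w[1]*(proj(sc,q[[2,1,3,0,4]])-s).ravel()]
a=unproj(top,[[340,220]],.048)[0]
print(a,unproj(top,t,.048).round(4).tolist(),unproj(sc,s,.048).round(4).tolist())
for w in((1,1),(1,0),(0,1)):
    r=least_squares(lambda p:f(p,w),[a[0],a[1],-1.6]); print(r.x.round(4),np.rad2deg(r.x[2]).round(1),r.fun.round(1))
E
python3 m2.py; python3 togo.py
```

```text
[ 0.62814653 -0.20129008  0.048     ] [[0.6566, -0.1265, 0.048], [0.5768, -0.143, 0.048], [0.6498, -0.2797, 0.048]] [[0.6503, -0.2792, 0.048], [0.6017, -0.2471, 0.048], [0.6833, -0.2319, 0.048], [0.5789, -0.1435, 0.048], [0.6591, -0.1265, 0.048]]
[ 0.6325 -0.2007 -1.3557] -77.7 [ 0.1 -0.  -0.4 -0.9  0.4 -0.  -0.7 -0.  -0.7 -0.4  0.5 -0.4  0.1 -0.5
  0.6 -0.1]
[ 0.6317 -0.2006 -1.3501] -77.4 [ 0.1  0.4 -0.5 -0.5  0.3  0.1 -0.  -0.  -0.  -0.   0.  -0.  -0.  -0.
  0.  -0. ]
[ 0.6334 -0.2006 -1.3638] -78.1 [-0.  -0.  -0.  -0.   0.  -0.  -0.7  0.  -0.5 -0.3  0.4 -0.2  0.3 -0.2
  0.5  0.4]
t 0.10 tcp [0.1634 0.6543 0.2375] rpy(deg) [-90.    0.1  76. ] w 0.996 F [ 0.   0.4 -0.3] q [ 1.29  0.26  1.61 -0.    1.27 -0.04]
```

```bash
R='python3 -m handwheel'
$R '[[0,0.1,0,0,0,-6.2,0],[0,0.1,0,0,0,-6.2,0],[0,0.1,0,0,0,-6.2,-0.18],[0,0.1,0,0,0,-6.2,-0.18],[0,0.1,0,0,0,-6.2,-0.18]]' 25
$R '[[0,0.1,0,0,0,-6.2,-0.18],[0,0.1,0,0,0,-6.2,-0.18],[0,0.1,0,0,0,-6.2,-0.18],[0,0.1,0,0,0,-6.2,-0.18],[0,0.1,0,0,0,-6.2,-0.18]]'
python3 togo.py .6325 -.2007 .08 -77.7
```

```text
time: 0.72
tcp_pos: [0.4403, 0.5213, 0.2336]
eef_rot: [-1.571, 0.006, 0.82]
contact_force: [-0.3, -0.5, 0.1]
width: 0.455
time: 1.35
tcp_pos: [0.6179, 0.2681, 0.2303]
eef_rot: [-1.575, 0.009, 0.303]
contact_force: [0.1, 0.8, -0.1]
width: 0.41
t 1.35 tcp [0.6179 0.2681 0.2303] rpy(deg) [-90.3   0.5  17.4] w 0.410 F [ 0.1  0.8 -0.1] q [ 0.37  0.27  1.61 -0.    1.27  0.07]
turn about tool y: 1.659 rad
now tx -12.59 ty 15.03 tz -45.18
after turn tx 46.11 ty 15.03 tz -8.56
```

```bash
R='python3 -m handwheel'
$R '[[0,0.185,0,0,0,-6.2,-0.18],[0,0.185,0,1.2,0,-6.2,-0.18],[0,0.185,0,2.4,0,-5.5,-0.18],[0,0.185,0,3.5,0,-5,-0.18],[0,0.185,0,4.5,0,-4,-0.18]]' 
$R '[[0,0.185,0,5,0,-3,-0.18],[0,0.185,0,5,0,-2,-0.18],[0,0.185,0,0,0,0,-0.18],[0,0.185,0,0,0,0,-0.18]]'
python3 togo.py .6325 -.2007 .08 -77.7
```

```text
time: 1.98
tcp_pos: [0.7184, -0.0264, 0.2282]
eef_rot: [-1.583, 0.005, -0.638]
contact_force: [0.6, 0.3, 1.1]
width: 0.413
time: 2.48
tcp_pos: [0.7603, -0.1409, 0.224]
eef_rot: [-1.588, -0.004, -1.389]
contact_force: [0.5, 1.3, -0.4]
width: 0.41
t 2.48 tcp [ 0.7603 -0.1409  0.224 ] rpy(deg) [-91.   -0.2 -79.6] w 0.410 F [ 0.5  1.3 -0.4] q [-0.21  0.47  1.36 -0.01  1.33  1.18]
turn about tool y: -0.033 rad
now tx 3.58 ty 14.40 tz -13.65
after turn tx 3.12 ty 14.40 tz -13.76
```

```bash
R='python3 -m handwheel'
sed -i 's/    print("turn about tool y: %.3f rad"%(-a))/    print("turn wx %.3f wy %.3f wz %.3f"%(-np.pi\/2-r[0],-a,-r[1]))/' togo.py
$R '[[0.018,-0.033,0.003,1.5,0,-5,-0.18],[0,0,0,1.6,0,-5,-0.18],[0,0,0,0,4,-3.7,-0.18],[0,0,0,0,5,0,-0.18],[0,0,0,0,3,0,-0.18]]' 
$R '[[0,0,0,0,0,0,-0.18],[0,0,0,0,0,0,-0.18]]' 
python3 togo.py .6325 -.2007 .038 -77.7
```

```text
time: 3.1
tcp_pos: [0.6289, -0.2018, 0.1007]
eef_rot: [-1.569, -0.001, -1.358]
contact_force: [-0.4, 1.0, -0.1]
width: 0.412
time: 3.35
tcp_pos: [0.6265, -0.2011, 0.0978]
eef_rot: [-1.574, 0.002, -1.359]
contact_force: [0.3, -0.1, 1.0]
width: 0.413
t 3.35 tcp [ 0.6265 -0.2011  0.0978] rpy(deg) [-90.2   0.1 -77.8] w 0.413 F [ 0.3 -0.1  1. ] q [-0.35  0.35  1.77 -0.    1.03  1.01]
turn wx 0.004 wy -0.002 wz -0.002
now tx 0.09 ty 5.98 tz 0.60
after turn tx 0.09 ty 5.98 tz 0.60
```

```bash
R='python3 -m handwheel'
$R '[[0,0,0,0.05,3,0.4,-0.18],[0,0,0,0.05,2,0.2,-0.18],[0,0,0,0,0.5,0,-0.18]]' 
python3 togo.py .6325 -.2007 .038 -77.7
```

```text
time: 3.72
tcp_pos: [0.6375, -0.202, 0.0475]
eef_rot: [-1.566, -0.003, -1.358]
contact_force: [-0.3, -0.6, -0.4]
width: 0.412
t 3.73 tcp [ 0.6375 -0.202   0.0475] rpy(deg) [-89.7  -0.2 -77.8] w 0.412 F [-0.3 -0.6 -0.4] q [-0.34  0.42  1.78 -0.    0.94  1.01]
turn wx -0.005 wy -0.002 wz 0.003
now tx -0.23 ty 0.95 tz -0.46
after turn tx -0.23 ty 0.95 tz -0.46
```

```bash
R='python3 -m handwheel'
$R '[[0,0,0,-0.1,0.5,-0.4,-0.18],[0,0,0,-0.1,0.4,0,-0.18]]' 
python3 togo.py .6325 -.2007 .038 -77.7
python3 - <<'E'
from station import arm
import cv2
for n,(x,y) in dict(top=(300,170),scene=(165,180)).items():
    f=arm.capture(n)["frame"][y:y+90,x:x+100]; cv2.imwrite(f"pics/g1{n}.png",cv2.resize(f,None,fx=6,fy=6))
E
```

```text
time: 3.98
tcp_pos: [0.6342, -0.2012, 0.0398]
eef_rot: [-1.564, -0.005, -1.358]
contact_force: [0.2, 0.3, 0.1]
width: 0.41
t 3.98 tcp [ 0.6342 -0.2012  0.0398] rpy(deg) [-89.6  -0.3 -77.8] w 0.410 F [0.2 0.3 0.1] q [-0.34  0.42  1.79 -0.    0.92  1.01]
turn wx -0.007 wy -0.002 wz 0.005
now tx -0.09 ty 0.18 tz -0.15
after turn tx -0.09 ty 0.18 tz -0.15
```

View pics/g1scene.png

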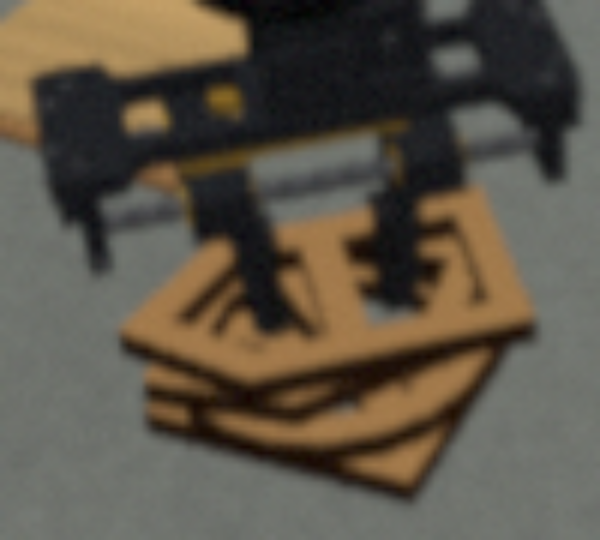

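The crop shows one finger in each opening of the arrow, on either side of the bar, with tips at about (270,325) and (395,300). I can close on it.

```bash
R='python3 -m handwheel'
$R '[[0,0,0,-0.05,0.2,-0.1,-0.5],[0,0,0,0,0,0,-1],[0,0,0,0,0,0,-1]]' 30
$R '[[0,0,0,0,0,0,-1],[0,0,0,0,0,0,-1]]' 
python3 togo.py .6325 -.2007 .038 -77.7
$R '[[0,0,0,0,-1,0,-1],[0,0,0,0,-3,0,-1],[0,0,0,0,-4,0,-1]]' 
python3 togo.py .460 .0167 .08 -36.7
python3 - <<'E'
from station import arm
import cv2,numpy as np
for n in("top","scene"):
    c=arm.capture(n); np.savez(f"{n}.npz",**c)
f=c["frame"][100:300,130:360]; cv2.imwrite("pics/l1.png",cv2.resize(f,None,fx=3,fy=3))
E
```

```text
time: 4.45
tcp_pos: [0.6335, -0.201, 0.0383]
eef_rot: [-1.563, -0.005, -1.358]
contact_force: [0.0, -0.7, -0.6]
width: 0.177
time: 4.7
tcp_pos: [0.6335, -0.201, 0.0383]
eef_rot: [-1.563, -0.005, -1.358]
contact_force: [-0.1, -0.7, -0.9]
width: 0.176
t 4.70 tcp [ 0.6335 -0.201   0.0383] rpy(deg) [-89.5  -0.3 -77.8] w 0.176 F [-0.1 -0.7 -0.9] q [-0.34  0.42  1.79 -0.    0.92  1.01]
turn wx -0.008 wy -0.001 wz 0.005
now tx -0.05 ty 0.03 tz -0.09
after turn tx -0.05 ty 0.03 tz -0.09
time: 5.08
tcp_pos: [0.6294, -0.1995, 0.1162]
eef_rot: [-1.571, 0.0, -1.358]
contact_force: [0.7, 0.6, -0.5]
width: 0.178
t 5.08 tcp [ 0.6294 -0.1995  0.1162] rpy(deg) [-90.    0.  -77.8] w 0.178 F [ 0.7  0.6 -0.5] q [-0.34  0.33  1.75 -0.    1.06  1.01]
turn wx 0.000 wy -0.717 wz -0.000
now tx -24.72 ty 3.62 tz -11.98
after turn tx -26.51 ty 3.62 tz 7.21
```

View pics/l1.png

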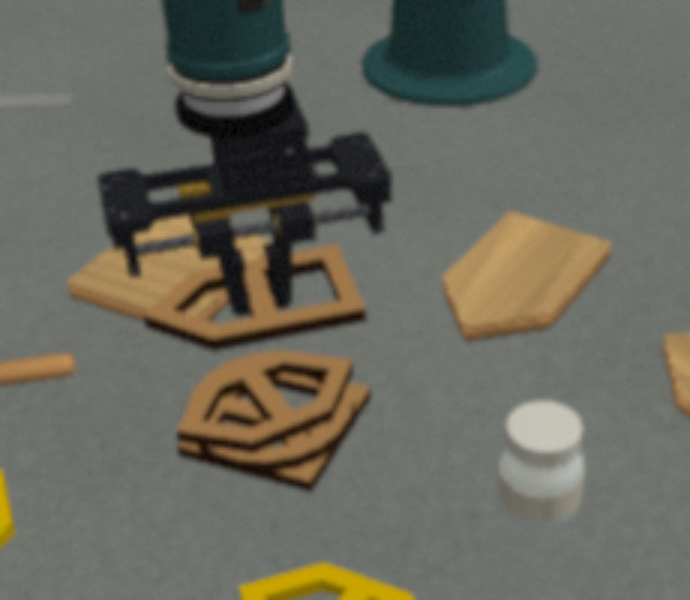

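```bash
R='python3 -m handwheel'
$R '[[0,-0.18,0,-1,0,-1,-1],[0,-0.18,0,-3,0,-1,-1],[0,-0.18,0,-5,0,0,-1],[0,-0.177,0,-5,0,0,-1]]' 
python3 togo.py .4605 .0174 .022 -36.7
```

```text
time: 5.68
tcp_pos: [0.5394, -0.0923, 0.1206]
eef_rot: [-1.566, -0.016, -0.622]
contact_force: [-0.6, 0.3, -0.8]
width: 0.177
t 5.67 tcp [ 0.5394 -0.0923  0.1206] rpy(deg) [-89.7  -0.9 -35.6] w 0.177 F [-0.6  0.3 -0.8] q [-0.21  0.12  2.01 -0.    1.    0.41]
turn wx -0.005 wy 0.019 wz 0.016
now tx -12.80 ty 9.86 tz 4.32
after turn tx -12.88 ty 9.86 tz 4.08
```

```bash
cat > m3.py <<'E'
# fit remaining top-of-pile template from corner clicks; dump crops of pile
from lib import *
for n,(x,y) in dict(top=(300,185),scene=(175,205)).items():
    f=load(n)["frame"][y:y+75,x:x+90]; cv2.imwrite(f"pics/h{n}.png",cv2.resize(f,None,fx=8,fy=8,interpolation=cv2.INTER_CUBIC))
E
python3 m3.py
```

```text
(no output)
```

View pics/hscene.png

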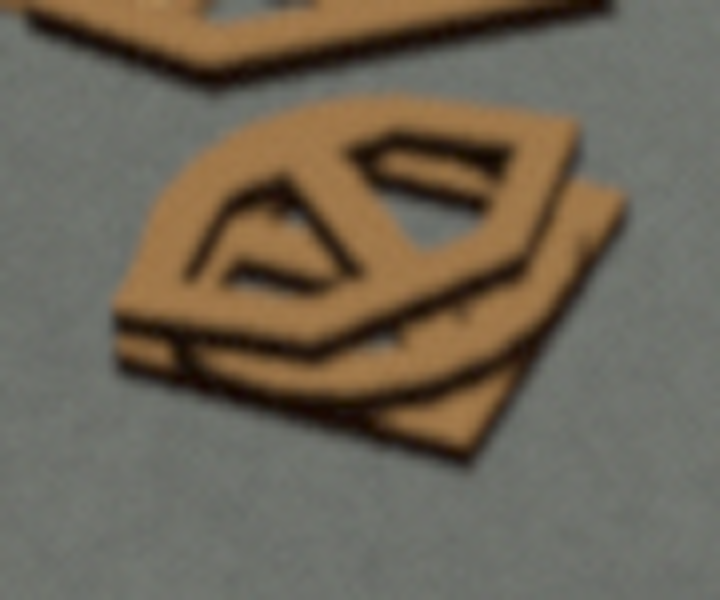

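The crop shows the hexagon now on top and undisturbed: tips at (115,308) and (580,122), lower shoulders at (312,350) and (525,260). I'll continue placing the arrow.

```bash
R='python3 -m handwheel'
$R '[[0,0.019,0.016,-5,0,2,-1],[0,0,0,-5,0,2,-1],[0,0,0,-2.9,2,0.1,-1],[0,0,0,0,2.5,0,-1],[0,0,0,0,1.5,0,-1]]' 
python3 togo.py .4605 .0174 .022 -36.7
cat > m4.py <<'E'
from lib import *
from scipy.optimize import least_squares
sc=load("scene"); P=TP["hexagon"]
s=np.array([[115,308],[312,350],[525,260],[580,122]]); s=(s+.5)/8-.5+[175,205]
u=unproj(sc,s,.036); print(u.round(4).tolist(),np.linalg.norm(u[0]-u[3]))
f=lambda p:(proj(sc,xf(p,P,.036)[[0,5,4,3]])-s).ravel()
d=u[3]-u[0]
g=lambda p:(proj(sc,xf(p,P,.036)[[0,1,2,3]])-s).ravel()
for h in(f,g):
    r=least_squares(h,[*((u[0]+u[3])/2)[:2],np.arctan2(d[1],d[0])]);print(r.x.round(4),np.rad2deg(r.x[2]).round(1),r.fun.round(1))
E
python3 m4.py
```

```text
time: 6.3
tcp_pos: [0.4533, 0.0231, 0.0573]
eef_rot: [-1.565, 0.0, -0.637]
contact_force: [0.8, 0.2, -0.3]
width: 0.179
t 6.30 tcp [0.4533 0.0231 0.0573] rpy(deg) [-89.7   0.  -36.5] w 0.179 F [ 0.8  0.2 -0.3] q [-0.01  0.04  2.23  0.01  0.87  0.62]
turn wx -0.006 wy 0.004 wz -0.000
now tx 0.92 ty 3.53 tz -0.03
after turn tx 0.92 ty 3.53 tz -0.03
[[0.6661, -0.2715, 0.036], [0.6889, -0.2163, 0.036], [0.6584, -0.1573, 0.036], [0.5988, -0.1395, 0.036]] 0.14816027666659923
[ 0.6711 -0.1889  1.9398] 111.1 [  4.8   9.6  -7.6 -13.1  -7.2 -10.5   9.7  11.9]
[ 0.6343 -0.2056  2.0381] 116.8 [-0.5  0.6  0.1 -0.7  0.  -0.4  0.4  0.4]
```

```bash
R='python3 -m handwheel'
$R '[[-0.006,0.004,0,0.9,1.5,0,-1],[0,0,0,0,1,0,-1],[0,0,0,0,0.5,0,-1]]' 
python3 togo.py .4605 .0174 .021 -36.7
```

```text
time: 6.68
tcp_pos: [0.46, 0.0173, 0.0248]
eef_rot: [-1.572, 0.002, -0.642]
contact_force: [-0.3, -0.5, -0.8]
width: 0.178
t 6.67 tcp [0.46   0.0173 0.0248] rpy(deg) [-90.1   0.1 -36.8] w 0.178 F [-0.3 -0.5 -0.8] q [-0.02  0.11  2.23 -0.    0.8   0.63]
turn wx 0.002 wy -0.001 wz -0.002
now tx 0.04 ty 0.38 tz 0.04
after turn tx 0.04 ty 0.38 tz 0.04
```

```bash
R='python3 -m handwheel'
$R '[[0,0,0,0.04,0.25,0.04,-1],[0,0,0,0,0.15,0,-1]]' 
python3 togo.py .4605 .0174 .020 -36.7
$R '[[0,0,0,0,0,0,-0.3],[0,0,0,0,0,0,-0.3],[0,0,0,0,0,0,-0.3]]'
$R '[[0,0,0,0,-2,0,-0.3],[0,0,0,0,-4,0,-0.3],[0,0,0,0,-5,0,-0.2]]'
python3 togo.py .6343 -.2056 .028 -63.2
```

```text
time: 6.92
tcp_pos: [0.4608, 0.0172, 0.0207]
eef_rot: [-1.572, 0.002, -0.642]
contact_force: [0.4, -0.7, 0.3]
width: 0.175
t 6.92 tcp [0.4608 0.0172 0.0207] rpy(deg) [-90.1   0.1 -36.8] w 0.175 F [ 0.4 -0.7  0.3] q [-0.02  0.12  2.23  0.    0.79  0.63]
turn wx 0.001 wy -0.002 wz -0.002
now tx -0.03 ty 0.07 tz -0.00
after turn tx -0.03 ty 0.07 tz -0.00
time: 7.3
tcp_pos: [0.462, 0.0173, 0.022]
eef_rot: [-1.571, -0.0, -0.642]
contact_force: [-0.5, 0.1, -0.0]
width: 0.353
time: 7.68
tcp_pos: [0.4581, 0.0173, 0.1306]
eef_rot: [-1.576, 0.008, -0.642]
contact_force: [0.5, -0.1, 0.1]
width: 0.402
t 7.67 tcp [0.4581 0.0173 0.1306] rpy(deg) [-90.3   0.5 -36.8] w 0.402 F [ 0.5 -0.1  0.1] q [-0.02 -0.05  2.16  0.    1.04  0.63]
turn wx 0.006 wy 0.461 wz -0.008
now tx 27.46 ty 10.26 tz -7.30
after turn tx 27.84 ty 10.26 tz 5.68
```

```bash
R='python3 -m handwheel'
$R '[[0.006,0.155,-0.008,3,0,0,-0.2],[0,0.155,0,5,0,0,-0.2],[0,0.151,0,6,0,1,-0.2],[0,0,0,6,0,2,-0.2],[0,0,0,5,0,2,-0.2]]' 
python3 togo.py .6343 -.2056 .028 -63.2
python3 - <<'E'
from lib import *
from station import arm
for n in("top","scene"):
    c=arm.capture(n); np.savez(f"{n}.npz",**c)
f=load("top")["frame"][235:320,205:290]; g=load("scene")["frame"][160:220,265:345]
cv2.imwrite("pics/a1.png",np.vstack([cv2.resize(f,(400,300),interpolation=cv2.INTER_CUBIC),cv2.resize(g,(400,300),interpolation=cv2.INTER_CUBIC)]))
E
```

```text
time: 8.3
tcp_pos: [0.6502, -0.162, 0.1403]
eef_rot: [-1.558, -0.007, -1.114]
contact_force: [0.6, 1.0, 1.3]
width: 0.4
t 8.30 tcp [ 0.6502 -0.162   0.1403] rpy(deg) [-89.2  -0.4 -63.8] w 0.400 F [0.6 1.  1.3] q [-0.28  0.32  1.72  0.    1.09  0.83]
turn wx -0.013 wy -0.011 wz 0.007
now tx 3.21 ty 11.23 tz -3.35
after turn tx 3.17 ty 11.23 tz -3.38
```

View pics/a1.png

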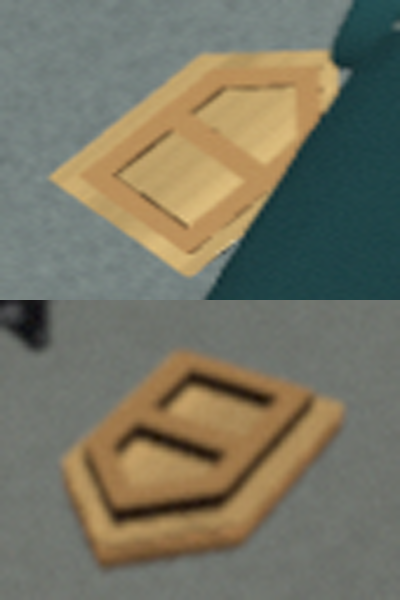

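```bash
R='python3 -m handwheel'
cat > m5.py <<'E'
from lib import *
from scipy.optimize import least_squares
sc=load("scene"); P=TP["arrow"]
s=np.array([[118,512],[88,450],[225,497],[185,352],[313,399]])-[0,300]; s=(s+.5)/5-.5+[265,160]
g=lambda p:(proj(sc,xf(p,P,.030)[[2,1,3,0,4]])-s).ravel()
r=least_squares(g,[.46,.0167,-.64]);print(r.x.round(4),np.rad2deg(r.x[2]).round(1),r.fun.round(1))
E
python3 m5.py
$R '[[-0.013,-0.011,0.007,1.6,0,-1.7,-0.2],[0,0,0,1.6,3,-1.7,-0.2],[0,0,0,0,3,0,-0.2],[0,0,0,0,0,0,-0.2]]'
python3 togo.py .6343 -.2056 .028 -63.2
```

```text
[ 0.4674  0.0148 -0.6412] -36.7 [-0.5  0.4 -0.3 -0.3  0.4 -0.1 -0.4  0.5  0.8 -0.6]
time: 8.9
tcp_pos: [0.6346, -0.2078, 0.0788]
eef_rot: [-1.57, -0.001, -1.105]
contact_force: [-0.1, 0.6, -0.3]
width: 0.399
t 8.90 tcp [ 0.6346 -0.2078  0.0788] rpy(deg) [-90.   -0.  -63.3] w 0.399 F [-0.1  0.6 -0.3] q [-0.35  0.38  1.76 -0.    1.    0.75]
turn wx -0.000 wy -0.002 wz 0.001
now tx -0.21 ty 5.08 tz 0.07
after turn tx -0.21 ty 5.08 tz 0.07
```

```bash
R='python3 -m handwheel'
$R '[[0,0,0,-0.2,2.5,0.1,-0.2],[0,0,0,0,2,0,-0.2],[0,0,0,0,0.5,0,-0.2]]'
python3 togo.py .6343 -.2056 .0265 -63.2
```

```text
time: 9.28
tcp_pos: [0.6367, -0.2047, 0.0318]
eef_rot: [-1.567, -0.004, -1.103]
contact_force: [-0.0, -0.2, -0.0]
width: 0.405
t 9.28 tcp [ 0.6367 -0.2047  0.0318] rpy(deg) [-89.8  -0.2 -63.2] w 0.405 F [-0.  -0.2 -0. ] q [-0.35  0.44  1.78  0.    0.91  0.75]
turn wx -0.004 wy -0.000 wz 0.004
now tx -0.03 ty 0.53 tz -0.25
after turn tx -0.03 ty 0.53 tz -0.25
```

```bash
R='python3 -m handwheel'
$R '[[0,0,0,-0.05,0.35,-0.25,-0.2],[0,0,0,0,0.2,0,-0.2],[0,0,0,0,0,0,-1],[0,0,0,0,0,0,-1],[0,0,0,0,0,0,-1]]'
$R '[[0,0,0,0,0,0,-1]]'
python3 togo.py .6343 -.2056 .0265 -63.2
$R '[[0,0,0,0,-1,0,-1],[0,0,0,0,-3,0,-1],[0,0,0,0,-4,0,-1],[0,0,0,0,-3,0,-1]]'
python3 togo.py .6393 .1829 .1 39.6
cat > fr.py <<'E'
from lib import *
from shapely import *
E
cat > fr.py <<'E'
from lib import *
import sys
def inset(poly,d):
    n=len(poly); L=[]
    for i in range(n):
        a,b=poly[i],poly[(i+1)%n]; e=(b-a)/np.linalg.norm(b-a); nn=np.array([-e[1],e[0]]); L.append((nn,nn@a+d))
    return np.array([np.linalg.solve([L[i-1][0],L[i][0]],[L[i-1][1],L[i][1]]) for i in range(n)])
def render(c,p,n,z,S=6):
    r=np.zeros((420*S,560*S),np.uint8); F=lambda q,v:cv2.fillPoly(r,[np.round((proj(c,xf(p,q,z))+.5)*S-.5).astype(np.int32)],v)
    P=TP[n]; F(P,1); F(inset(P,.014),0); F(np.array([[-8,-30],[8,-30],[8,30],[-8,30]])/1e3*[1,1 if n in("arrow","hexagon") else 1.5],1)
    return cv2.resize(r.astype(np.float32),(560,420),interpolation=cv2.INTER_AREA)
def fitframe(c,n,p0,z):
    "brown vs plywood by colour, within the blank"
    f=c["frame"].astype(float); h=hull(c,p0,BL[n],0,.018).astype(np.int32)
    roi=np.zeros((420,560),np.uint8); cv2.fillConvexPoly(roi,h,1)
    b=f[...,0]; v=b[roi>0]; t,_=cv2.threshold(v.astype(np.uint8),0,1,cv2.THRESH_OTSU)
    m=((b<=t)&(roi>0)).astype(np.float32)
    ig=(f.max(2)<60)|(roi==0)|(f[...,2]-f[...,0]<15)   # dark edges, gripper
    w=(~ig).astype(np.float32)
    cost=lambda p:(np.abs(render(c,p,n,z)-m)*w).sum()
    s=np.array([[0,0,0],[.006,0,0],[0,.006,0],[0,0,.08]])
    r=minimize(cost,p0,method="Nelder-Mead",options=dict(initial_simplex=np.array(p0)+s,xatol=1e-4,fatol=.3))
    return r.x,r.fun,m.sum(),t
if __name__=="__main__":
    from station import arm
    B=dict(arrow=(.460,.0167,-.641),hexagon=(.6393,.1829,.691),round=(.4257,.3067,0),square=(.4139,-.2975,1.0074))
    for cn in("top","scene"):
        c=arm.capture(cn); np.savez(cn+".npz",**c)
        for n in sys.argv[1:]:
            x,e,s,t=fitframe(c,n,B[n],.030); d=x-B[n]; print(cn,n,"pose",x.round(4),"off mm",(d[:2]*1e3).round(1),"deg",np.rad2deg(d[2]).round(1),"cost %.0f of %.0f thr %d"%(e,s,t))
E
python3 fr.py arrow
```

```text
time: 9.9
tcp_pos: [0.6361, -0.2059, 0.0289]
eef_rot: [-1.564, -0.007, -1.103]
contact_force: [0.1, -0.2, -0.7]
width: 0.175
time: 10.02
tcp_pos: [0.6361, -0.206, 0.0289]
eef_rot: [-1.564, -0.007, -1.103]
contact_force: [-0.1, -0.0, -0.4]
width: 0.174
t 10.03 tcp [ 0.6361 -0.206   0.0289] rpy(deg) [-89.6  -0.4 -63.2] w 0.174 F [-0.1 -0.  -0.4] q [-0.35  0.44  1.79  0.    0.9   0.75]
turn wx -0.007 wy 0.000 wz 0.007
now tx -0.11 ty 0.24 tz -0.14
after turn tx -0.11 ty 0.24 tz -0.14
time: 10.52
tcp_pos: [0.6325, -0.2047, 0.1395]
eef_rot: [-1.569, -0.002, -1.103]
contact_force: [-0.0, -0.6, -0.6]
width: 0.174
t 10.53 tcp [ 0.6325 -0.2047  0.1395] rpy(deg) [-89.9  -0.1 -63.2] w 0.174 F [-0.  -0.6 -0.6] q [-0.35  0.32  1.73  0.    1.1   0.75]
turn wx -0.002 wy -1.794 wz 0.002
now tx -34.29 ty 3.95 tz 18.09
after turn tx 25.23 ty 3.95 tz 29.43
top arrow pose [ 0.4595  0.0151 -0.6353] off mm [-0.5 -1.6] deg 0.3 cost 183 of 1045 thr 101
scene arrow pose [ 0.4778  0.0117 -0.6736] off mm [17.8 -5. ] deg -1.9 cost 273 of 404 thr 61
```

```bash
R='python3 -m handwheel'
$R '[[0,-0.15,0,-3,0,1.5,-1],[0,-0.18,0,-4.8,0,3.4,-1],[0,-0.18,0,-4.1,0,4.2,-1],[0,-0.18,0,-3.2,0,4.9,-1],[0,-0.18,0,-2.2,0,5.4,-1]]'
$R '[[0,-0.18,0,-1.2,0,5.6,-1],[0,-0.18,0,0,0,4,-1],[0,-0.18,0,0,0,2,-1],[0,-0.18,0,0,0,0,-1],[0,-0.18,0,0,0,0,-1]]'
python3 togo.py .6399 .1818 .06 39.6
python3 fr.py arrow
```

```text
time: 11.25
tcp_pos: [0.6331, 0.0643, 0.1369]
eef_rot: [-1.574, -0.008, -0.214]
contact_force: [1.1, 0.5, -0.7]
width: 0.173
time: 11.88
tcp_pos: [0.6257, 0.1905, 0.1283]
eef_rot: [-1.574, 0.005, 0.722]
contact_force: [0.1, -0.1, -0.9]
width: 0.179
t 11.88 tcp [0.6257 0.1905 0.1283] rpy(deg) [-90.2   0.3  41.4] w 0.179 F [ 0.1 -0.1 -0.9] q [ 0.26  0.31  1.75 -0.01  1.08 -0.46]
turn wx 0.003 wy 0.031 wz -0.005
now tx 0.49 ty 6.83 tz -1.59
after turn tx 0.54 ty 6.83 tz -1.58
top arrow pose [ 0.4595  0.0149 -0.6333] off mm [-0.5 -1.8] deg 0.4 cost 181 of 1037 thr 103
scene arrow pose [ 0.4785  0.0128 -0.6772] off mm [18.5 -3.9] deg -2.1 cost 273 of 389 thr 60
```

```bash
R='python3 -m handwheel'
$R '[[0.003,0.031,-0.005,0.3,2.5,-1.1,-1],[0,0,0,0,2.5,0,-1],[0,0,0,0,1.5,0,-1],[0,0,0,0,0.7,0,-1]]'
python3 togo.py .6386 .1838 .0235 39.6
```

```text
time: 12.48
tcp_pos: [0.6353, 0.1829, 0.053]
eef_rot: [-1.571, 0.0, 0.67]
contact_force: [0.1, 0.1, -0.5]
width: 0.179
t 12.47 tcp [0.6353 0.1829 0.053 ] rpy(deg) [-90.    0.   38.4] w 0.179 F [ 0.1  0.1 -0.5] q [ 0.24  0.4   1.79 -0.    0.95 -0.43]
turn wx -0.000 wy -0.021 wz -0.000
now tx 0.32 ty 2.95 tz -0.13
after turn tx 0.32 ty 2.95 tz -0.14
```

```bash
R='python3 -m handwheel'
$R '[[0,-0.021,0,0.3,1,-0.1,-1],[0,0,0,0,1,0,-1],[0,0,0,0,0.4,0,-1],[0,0,0,0,0,0,-1]]'
python3 togo.py .6386 .1838 .023 39.6
```

```text
time: 12.98
tcp_pos: [0.6391, 0.1843, 0.0282]
eef_rot: [-1.571, -0.001, 0.691]
contact_force: [-0.4, -0.5, -0.3]
width: 0.175
t 12.97 tcp [0.6391 0.1843 0.0282] rpy(deg) [-90.   -0.1  39.6] w 0.175 F [-0.4 -0.5 -0.3] q [ 0.24  0.44  1.79 -0.    0.91 -0.45]
turn wx 0.000 wy -0.000 wz 0.001
now tx -0.07 ty 0.52 tz -0.00
after turn tx -0.07 ty 0.52 tz -0.00
```

```bash
R='python3 -m handwheel'
$R '[[0,0,0,-0.08,0.35,0,-1],[0,0,0,0,0.15,0,-1],[0,0,0,0,0,0,-0.3],[0,0,0,0,0,0,-0.3],[0,0,0,0,0,0,-0.3]]'
python3 togo.py .6386 .1838 .023 39.6
$R '[[0,0,0,0,-2,0,-0.3],[0,0,0,0,-4,0,-0.2],[0,0,0,0,-5,0,-0.2]]'
python3 togo.py
python3 fr.py arrow
python3 - <<'E'
from lib import *
o=[]
for n,(x,y) in dict(top=(300,185),scene=(175,205)).items():
    f=load(n)["frame"][y:y+75,x:x+90]; o.append(cv2.resize(f,None,fx=6,fy=4 if 0 else 6,interpolation=cv2.INTER_CUBIC)[:, :])
cv2.imwrite("pics/rscene.png",o[1]); cv2.imwrite("pics/rtop.png",o[0])
E
```

```text
time: 13.6
tcp_pos: [0.6399, 0.1841, 0.0248]
eef_rot: [-1.573, -0.004, 0.691]
contact_force: [0.3, 1.0, -0.1]
width: 0.351
t 13.60 tcp [0.6399 0.1841 0.0248] rpy(deg) [-90.1  -0.2  39.6] w 0.351 F [ 0.3  1.  -0.1] q [ 0.24  0.44  1.79 -0.    0.9  -0.45]
turn wx 0.002 wy -0.000 wz 0.004
now tx -0.12 ty 0.18 tz 0.06
after turn tx -0.12 ty 0.18 tz 0.06
time: 13.98
tcp_pos: [0.6362, 0.1832, 0.1348]
eef_rot: [-1.569, 0.004, 0.691]
contact_force: [0.7, -0.2, -0.1]
width: 0.403
t 13.97 tcp [0.6362 0.1832 0.1348] rpy(deg) [-89.9   0.2  39.6] w 0.403 F [ 0.7 -0.2 -0.1] q [ 0.24  0.32  1.73 -0.    1.1  -0.45]
top arrow pose [ 0.4595  0.0149 -0.6381] off mm [-0.5 -1.8] deg 0.2 cost 178 of 1035 thr 104
scene arrow pose [ 0.4777  0.0119 -0.6665] off mm [17.7 -4.8] deg -1.5 cost 272 of 403 thr 61
```

View pics/rtop.png

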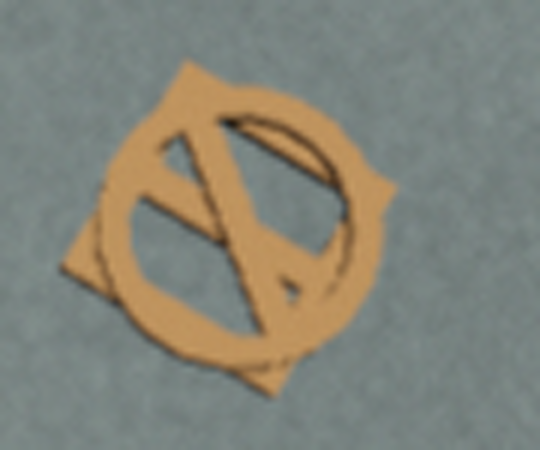

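Top crop ×6 (origin 300,185): the ring is centred at about (241,226). Its bar runs along (72,190). The square's corners are at (188,60), (398,190), (273,396) and (62,266), and its bar runs along (87,50).

```bash
R='python3 -m handwheel'
python3 - <<'E'
from lib import *
t=load("top"); k=lambda a:(np.array(a)+.5)/6-.5+[300,185]
c,b0,b1=unproj(t,k([[241,226],[190,140],[262,330]]),.024); d=b1-b0
print("round",c.round(4),"yaw",np.rad2deg(np.arctan2(d[1],d[0]))+90)
e=unproj(t,k([[97,226],[385,226],[241,85],[241,366]]),.024);print(np.linalg.norm(e[0]-e[1]),np.linalg.norm(e[2]-e[3]))
q=unproj(t,k([[188,60],[398,190],[273,396],[62,266]]),.012);c=q.mean(0)
print("square",c.round(4),[np.linalg.norm(q[i]-q[i-1]).round(4) for i in range(4)],[np.rad2deg(np.arctan2(*(q[i]-q[i-1])[1::-1])).round(1) for i in range(4)])
print(np.rad2deg(np.arctan2(*(lambda v:v[1::-1])((lambda u:u[1]-u[0])(unproj(t,k([[138,195],[225,245]]),.012))))))
E
python3 togo.py .63 -.20 .1 0
```

```text
round [ 0.6267 -0.2041  0.024 ] yaw -64.88288950460088
0.12898477524361487 0.12743652086557364
square [ 0.6281 -0.2008  0.012 ] [np.float64(0.112), np.float64(0.1118), np.float64(0.1109), np.float64(0.1103)] [np.float64(-25.8), np.float64(-116.9), np.float64(153.4), np.float64(63.7)]
-114.66413549069846
t 14.07 tcp [0.642  0.1847 0.1428] rpy(deg) [-90.3  -0.6  39.6] w 0.403 F [ 1.6 -0.4  1.8] q [ 0.24  0.31  1.72 -0.    1.09 -0.45]
turn wx 0.005 wy 0.691 wz 0.010
now tx -25.44 ty 4.28 tz -28.88
after turn tx -1.20 ty 4.28 tz -38.47
```

View pics/rscene.png

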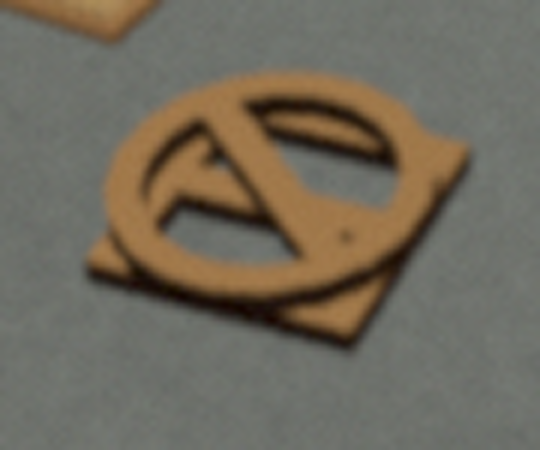

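```bash
R='python3 -m handwheel'
$R '[[0.005,0.18,0.01,-3.8,0,-4.6,-0.2],[0,0.182,0,-2.9,0,-5.2,-0.2],[0,0.182,0,-1.9,0,-5.7,-0.2],[0,0.182,0,-0.8,0,-5.9,-0.2],[0,0.182,0,0.2,0,-6,-0.2]]'
$R '[[0,0.182,0,1.3,0,-5.8,-0.2],[0,0.182,0,0,0,0,-0.2],[0,0.182,0,0,0,0,-0.2],[0,0.182,0,0,0,0,-0.2],[0,0.182,0,0,0,0,-0.2]]'
python3 togo.py .6267 -.2041 .015 -64.9
```

```text
time: 14.7
tcp_pos: [0.6439, -0.1167, 0.1499]
eef_rot: [-1.566, -0.01, -0.237]
contact_force: [1.0, -0.0, 0.6]
width: 0.399
time: 15.32
tcp_pos: [0.6421, -0.1855, 0.1538]
eef_rot: [-1.557, -0.006, -1.175]
contact_force: [0.1, 0.3, -0.6]
width: 0.4
t 15.32 tcp [ 0.6421 -0.1855  0.1538] rpy(deg) [-89.2  -0.3 -67.3] w 0.400 F [ 0.1  0.3 -0.6] q [-0.32  0.3   1.71  0.01  1.11  0.85]
turn wx -0.014 wy -0.042 wz 0.006
now tx 1.12 ty 13.88 tz -2.14
after turn tx 1.03 ty 13.88 tz -2.19
```

Before I descend, a check of the hexagon placing, since the arm is now clear of it.

```bash
R='python3 -m handwheel'
python3 fr.py hexagon
$R '[[-0.014,-0.042,0.006,1,2,-2.1,-0.2],[0,0,0,0,4,0,-0.2],[0,0,0,0,3,0,-0.2],[0,0,0,0,1.5,0,-0.2]]'
python3 togo.py .6267 -.2041 .015 -64.9
```

```text
top hexagon pose [0.6402 0.1781 0.6892] off mm [ 0.9 -4.8] deg -0.1 cost 204 of 917 thr 94
scene hexagon pose [ 0.6626  0.2962 -0.1446] off mm [ 23.3 113.3] deg -47.9 cost 274 of 411 thr 56
time: 15.92
tcp_pos: [0.6299, -0.2041, 0.0509]
eef_rot: [-1.566, -0.006, -1.109]
contact_force: [-0.1, 1.3, 0.5]
width: 0.399
t 15.93 tcp [ 0.6299 -0.2041  0.0509] rpy(deg) [-89.7  -0.3 -63.5] w 0.399 F [-0.1  1.3  0.5] q [-0.35  0.4   1.79 -0.    0.94  0.76]
turn wx -0.005 wy 0.024 wz 0.006
now tx -0.14 ty 3.59 tz -0.28
after turn tx -0.13 ty 3.59 tz -0.29
```

```bash
R='python3 -m handwheel'
$R '[[-0.005,0.024,0.006,-0.12,1.5,-0.3,-0.2],[0,0,0,0,1.2,0,-0.2],[0,0,0,0,0.5,0,-0.2]]'
python3 togo.py .6267 -.2041 .015 -64.9
```

```text
time: 16.3
tcp_pos: [0.6273, -0.2044, 0.018]
eef_rot: [-1.57, -0.0, -1.131]
contact_force: [-0.1, -0.5, 0.0]
width: 0.4
t 16.30 tcp [ 0.6273 -0.2044  0.018 ] rpy(deg) [-90.   -0.  -64.8] w 0.400 F [-0.1 -0.5  0. ] q [-0.35  0.44  1.81  0.    0.89  0.78]
turn wx -0.001 wy 0.001 wz 0.000
now tx -0.05 ty 0.30 tz -0.04
after turn tx -0.05 ty 0.30 tz -0.04
```

```bash
R='python3 -m handwheel'
$R '[[0,0,0,-0.05,0.25,-0.04,-0.2],[0,0,0,0,0,0,-0.2],[0,0,0,0,0,0,-1],[0,0,0,0,0,0,-1],[0,0,0,0,0,0,-1]]'
$R '[[0,0,0,0,0,0,-1]]'
python3 togo.py .6267 -.2041 .015 -64.9
$R '[[0,0,0,0,-1,0,-1],[0,0,0,0,-3,0,-1],[0,0,0,0,-4,0,-1],[0,0,0,0,-3,0,-1]]'
python3 togo.py .4257 .3067 .1 -20
cat > ov.py <<'E'
from lib import *
from fr import inset
from station import arm
import sys
B=dict(arrow=(.460,.0167,-.641),hexagon=(.6393,.1829,.691),round=(.4257,.3067,0),square=(.4139,-.2975,1.0074))
cs={n:arm.capture(n) for n in("top","scene")}; [np.savez(n+".npz",**c) for n,c in cs.items()]
rows=[]
for cn,c in cs.items():
    o=[]
    for n in sys.argv[2:]:
        u=proj(c,[[B[n][0],B[n][1],.024]])[0]; K=36; x,y=np.round(u-K).astype(int); s=5
        f=cv2.resize(c["frame"][y:y+2*K,x:x+2*K],None,fx=s,fy=s,interpolation=cv2.INTER_CUBIC)
        def dr(P,z,col): cv2.polylines(f,[np.round((proj(c,xf(B[n],P,z))-[x,y]+.5)*s-.5).astype(np.int32)],True,col,1)
        dr(TP[n],.030,(0,0,255)); dr(BL[n],.018,(255,0,0))
        o.append(f[:300] if cn=="x" else f)
    rows.append(np.hstack(o))
im=np.vstack(rows); cv2.imwrite(f"pics/{sys.argv[1]}.png",cv2.resize(im,None,fx=.82,fy=.82) if im.shape[0]>600 else im)
E
python3 ov.py ov1 arrow hexagon
```

```text
time: 16.92
tcp_pos: [0.6283, -0.2046, 0.0174]
eef_rot: [-1.568, -0.003, -1.131]
contact_force: [0.0, -0.4, -0.8]
width: 0.176
time: 17.05
tcp_pos: [0.6283, -0.2046, 0.0175]
eef_rot: [-1.568, -0.003, -1.131]
contact_force: [-0.5, -0.4, -0.4]
width: 0.178
t 17.05 tcp [ 0.6283 -0.2046  0.0175] rpy(deg) [-89.8  -0.2 -64.8] w 0.178 F [-0.5 -0.4 -0.4] q [-0.35  0.44  1.81  0.    0.89  0.78]
turn wx -0.003 wy 0.002 wz 0.003
now tx -0.11 ty 0.25 tz -0.12
after turn tx -0.11 ty 0.25 tz -0.12
time: 17.55
tcp_pos: [0.6253, -0.2035, 0.1281]
eef_rot: [-1.573, 0.002, -1.131]
contact_force: [-0.5, 0.4, -0.9]
width: 0.178
t 17.55 tcp [ 0.6253 -0.2035  0.1281] rpy(deg) [-90.1   0.1 -64.8] w 0.178 F [-0.5  0.4 -0.9] q [-0.35  0.32  1.75  0.    1.08  0.78]
turn wx 0.002 wy -0.782 wz -0.002
now tx -54.67 ty 2.81 tz 3.68
after turn tx -36.21 ty 2.81 tz 41.12
```

View pics/ov1.png

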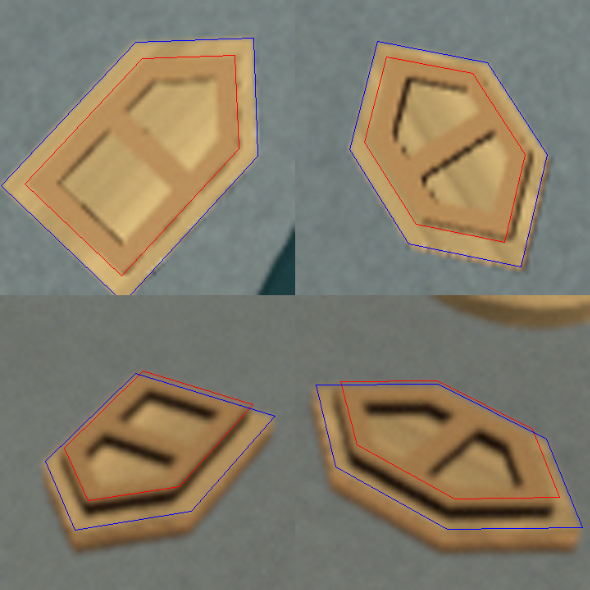

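The overlay shows the arrow outline on its expected place in both views. The hexagon matches in the top view and is perhaps 2 to 4 mm toward −y in the scene view, with a rim all round. I'll go on with the ring.

```bash
R='python3 -m handwheel'
$R '[[0,-0.1,0,-3,0,0.2,-1],[0,-0.17,0,-5.85,0,1.2,-1],[0,-0.17,0,-5.6,0,2.1,-1],[0,-0.17,0,-5.1,0,3.1,-1],[0,-0.17,0,-4.6,0,3.9,-1]]'
$R '[[0,0,0,-3.9,0,4.5,-1],[0,0,0,-3.9,0,4.5,-1],[0,0,0,-3.9,0,4.5,-1],[0,0,0,-2.5,0,3,-1],[0,0,0,0,0,0,-1]]'
python3 togo.py .4261 .3078 .0235 -20
```

```text
time: 18.27
tcp_pos: [0.5319, 0.0509, 0.1262]
eef_rot: [-1.571, -0.004, -0.334]
contact_force: [1.0, 0.0, -0.5]
width: 0.176
time: 18.9
tcp_pos: [0.4429, 0.2611, 0.1201]
eef_rot: [-1.574, 0.001, -0.327]
contact_force: [-0.3, -0.2, -1.7]
width: 0.171
t 18.90 tcp [0.4429 0.2611 0.1201] rpy(deg) [-90.2   0.1 -18.8] w 0.171 F [-0.3 -0.2 -1.7] q [ 0.49  0.07  2.06 -0.    1.01  0.81]
turn wx 0.004 wy 0.022 wz -0.001
now tx -3.10 ty 9.66 tz 3.88
after turn tx -3.18 ty 9.66 tz 3.81
```

```bash
R='python3 -m handwheel'
$R '[[0.004,0.022,0,-3.1,1,3.8,-1],[0,0,0,0,3,0,-1],[0,0,0,0,2,0,-1],[0,0,0,0,1,0,-1],[0,0,0,0,0,0,-1]]'
python3 togo.py .4261 .3078 .0235 -20
```

```text
time: 19.52
tcp_pos: [0.426, 0.3039, 0.0454]
eef_rot: [-1.574, 0.001, -0.351]
contact_force: [-0.4, -0.1, 0.0]
width: 0.176
t 19.52 tcp [0.426  0.3039 0.0454] rpy(deg) [-90.2   0.1 -20.1] w 0.176 F [-0.4 -0.1  0. ] q [ 0.57  0.19  2.09 -0.    0.87  0.93]
turn wx 0.003 wy -0.002 wz -0.001
now tx -0.13 ty 2.19 tz 0.37
after turn tx -0.13 ty 2.19 tz 0.37
```

```bash
R='python3 -m handwheel'
$R '[[0.003,0,0,-0.13,1,0.37,-1],[0,0,0,0,0.7,0,-1],[0,0,0,0,0.2,0,-1],[0,0,0,0,0,0,-1]]'
python3 togo.py .4261 .3078 .0235 -20
```

```text
time: 20.02
tcp_pos: [0.4279, 0.308, 0.0268]
eef_rot: [-1.568, -0.001, -0.353]
contact_force: [-0.2, -0.0, -1.6]
width: 0.173
t 20.02 tcp [0.4279 0.308  0.0268] rpy(deg) [-89.9  -0.1 -20.2] w 0.173 F [-0.2 -0.  -1.6] q [0.58 0.22 2.1  0.   0.82 0.93]
turn wx -0.002 wy -0.004 wz 0.001
now tx -0.16 ty 0.33 tz -0.08
after turn tx -0.16 ty 0.33 tz -0.08
```

```bash
R='python3 -m handwheel'
$R '[[0,0,0,-0.18,0.3,-0.08,-1],[0,0,0,0,0.1,0,-1],[0,0,0,0,0,0,-1]]'
python3 togo.py .4261 .3078 .0235 -20
$R '[[0,0,0,0,0,0,-0.4],[0,0,0,0,0,0,-0.3],[0,0,0,0,0,0,-0.3]]'
$R '[[0,0,0,0,-2,0,-0.3],[0,0,0,0,-4,0,-0.25],[0,0,0,0,-5,0,-0.25]]'
python3 togo.py .6281 -.2008 .12 -26.4
```

```text
time: 20.4
tcp_pos: [0.4261, 0.3082, 0.0233]
eef_rot: [-1.568, -0.002, -0.353]
contact_force: [0.2, -0.5, -0.8]
width: 0.173
t 20.40 tcp [0.4261 0.3082 0.0233] rpy(deg) [-89.8  -0.1 -20.2] w 0.173 F [ 0.2 -0.5 -0.8] q [0.58 0.22 2.1  0.   0.82 0.93]
turn wx -0.003 wy -0.003 wz 0.002
now tx 0.02 ty -0.02 tz -0.04
after turn tx 0.02 ty -0.02 tz -0.04
time: 20.78
tcp_pos: [0.4266, 0.3086, 0.0237]
eef_rot: [-1.567, -0.002, -0.352]
contact_force: [0.6, -0.3, -0.1]
width: 0.349
time: 21.15
tcp_pos: [0.4227, 0.3059, 0.1312]
eef_rot: [-1.576, 0.004, -0.353]
contact_force: [1.0, -0.1, 1.0]
width: 0.372
t 21.15 tcp [0.4227 0.3059 0.1312] rpy(deg) [-90.3   0.2 -20.2] w 0.372 F [ 1.  -0.1  1. ] q [0.58 0.07 2.03 0.   1.04 0.93]
turn wx 0.005 wy 0.108 wz -0.004
now tx 36.77 ty 1.12 tz -40.46
after turn tx 40.93 ty 1.12 tz -36.25
```

```bash
R='python3 -m handwheel'
$R '[[0.005,0.108,-0.004,2,0,-2,-0.25],[0,0,0,4.6,0,-4.1,-0.25],[0,0,0,4.6,0,-4.1,-0.25],[0,0,0,4.6,0,-4.1,-0.25],[0,0,0,4.6,0,-4.1,-0.25]]'
$R '[[0,0,0,4.6,0,-4.1,-0.25],[0,0,0,4.6,0,-4.1,-0.25],[0,0,0,4.6,0,-4.1,-0.25],[0,0,0,3,0,-2.5,-0.25],[0,0,0,0,0,0,-0.25]]'
python3 togo.py .6281 -.2008 .004 -26.4
```

```text
time: 21.78
tcp_pos: [0.5328, 0.0521, 0.1389]
eef_rot: [-1.557, -0.01, -0.455]
contact_force: [0.6, -0.4, -0.1]
width: 0.375
time: 22.4
tcp_pos: [0.6208, -0.1635, 0.1394]
eef_rot: [-1.556, -0.014, -0.461]
contact_force: [-0.5, 0.3, -0.4]
width: 0.378
t 22.40 tcp [ 0.6208 -0.1635  0.1394] rpy(deg) [-89.2  -0.8 -26.4] w 0.378 F [-0.5  0.3 -0.4] q [-0.3   0.27  1.79  0.01  1.07  0.15]
turn wx -0.015 wy -0.001 wz 0.014
now tx 2.32 ty 13.54 tz -3.01
after turn tx 2.31 ty 13.54 tz -3.01
```

```bash
R='python3 -m handwheel'
cat > m6.py <<'E'
from lib import *
from station import arm
for n,px in(("top",(338,222)),("scene",(220,238))):
    c=arm.capture(n); np.savez(n+".npz",**c); f=c["frame"].astype(int)
    m=((f[...,2]-f[...,0]>25)|(f.max(2)<45)).astype(np.uint8); w=np.zeros_like(m); x,y=px; w[y-32:y+36,x-50:x+50]=1; m&=w
    cs,_=cv2.findContours(((f[...,2]-f[...,0]>25)&(w>0)).astype(np.uint8),cv2.RETR_EXTERNAL,cv2.CHAIN_APPROX_NONE); k=max(cs,key=cv2.contourArea)
    g=np.zeros((420,560),np.uint8); cv2.fillConvexPoly(g,cv2.convexHull(k),1)
    r,e=fitmask([(c,g.astype(np.float32))],[.6281,-.2008,np.deg2rad(-26.4)],TP["square"],0 if n=="top" else .010,.012); print(n,r.round(4),np.rad2deg(r[2]).round(1),e,g.sum())
E
python3 m6.py
$R '[[-0.015,0,0.014,1.1,2,-1.5,-0.25],[0,0,0,1.2,3,-1.5,-0.25],[0,0,0,0,3,0,-0.25],[0,0,0,0,1,0,-0.25]]'
python3 togo.py .6281 -.2008 .004 -26.4
```

```text
top [ 0.6258 -0.2095 -0.3785] -21.7 1054.6875 673
scene [ 0.633  -0.2024 -0.4686] -26.8 154.3125 1761
time: 23.0
tcp_pos: [0.627, -0.1918, 0.0488]
eef_rot: [-1.57, 0.001, -0.452]
contact_force: [-0.2, 0.9, -0.2]
width: 0.376
t 23.00 tcp [ 0.627  -0.1918  0.0488] rpy(deg) [-89.9   0.1 -25.9] w 0.376 F [-0.2  0.9 -0.2] q [-0.34  0.4   1.8   0.    0.94  0.12]
turn wx -0.001 wy 0.008 wz -0.001
now tx 0.49 ty 4.48 tz -0.76
after turn tx 0.50 ty 4.48 tz -0.75
```

```bash
R='python3 -m handwheel'
$R '[[0,0.008,0,0.5,1.5,-0.75,-0.25],[0,0,0,0,0.5,0,-0.25]]'
python3 togo.py .6281 -.2008 .004 -26.4
python3 - <<'E'
from lib import *
from station import arm
c=arm.capture("scene"); np.savez("scene.npz",**c)
f=cv2.resize(c["frame"][195:275,170:270],None,fx=7,fy=7,interpolation=cv2.INTER_CUBIC)
cv2.polylines(f,[np.round((proj(c,xf((.6281,-.2008,np.deg2rad(-26.4)),TP["square"],.012))-[170,195]+.5)*7-.5).astype(np.int32)],True,(0,0,255),1)
cv2.imwrite("pics/sq.png",f)
E
```

```text
time: 23.25
tcp_pos: [0.6285, -0.1994, 0.0286]
eef_rot: [-1.569, 0.001, -0.459]
contact_force: [-0.3, -0.4, -0.5]
width: 0.377
t 23.25 tcp [ 0.6285 -0.1994  0.0286] rpy(deg) [-89.9   0.1 -26.3] w 0.377 F [-0.3 -0.4 -0.5] q [-0.35  0.43  1.8   0.    0.91  0.11]
turn wx -0.001 wy 0.002 wz -0.001
now tx 0.03 ty 2.46 tz -0.14
after turn tx 0.03 ty 2.46 tz -0.14
```

View pics/sq.png

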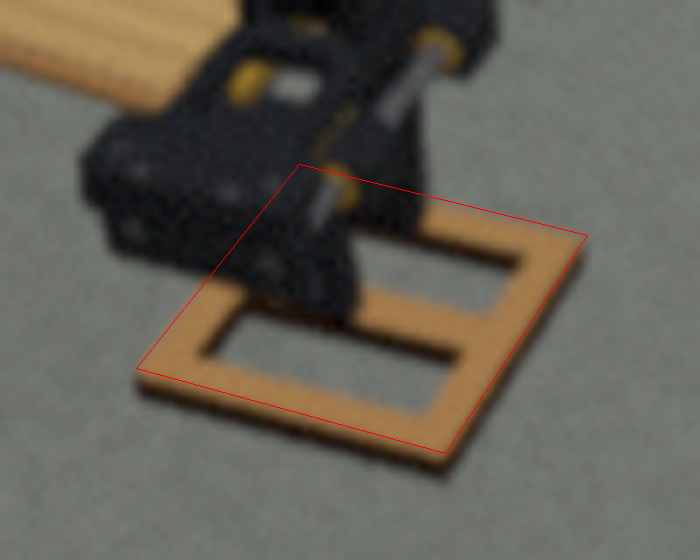

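The overlay outline sits on the square to within 2 to 3 mm (slightly +x), so it was not disturbed. The near finger is beside the bar, and I'll descend.

```bash
R='python3 -m handwheel'
$R '[[0,0,0,0.1,1.2,-0.1,-0.25],[0,0,0,0,0.7,0,-0.25],[0,0,0,0,0.3,0,-0.25]]'
python3 togo.py .6293 -.2008 .004 -26.4
```

```text
time: 23.68
tcp_pos: [0.6305, -0.201, 0.0071]
eef_rot: [-1.569, -0.002, -0.459]
contact_force: [0.4, -0.7, 0.6]
width: 0.374
t 23.68 tcp [ 0.6305 -0.201   0.0071] rpy(deg) [-89.9  -0.1 -26.3] w 0.374 F [ 0.4 -0.7  0.6] q [-0.35  0.46  1.81  0.    0.87  0.11]
turn wx -0.002 wy 0.002 wz 0.002
now tx -0.12 ty 0.31 tz -0.03
after turn tx -0.12 ty 0.31 tz -0.03
```

```bash
R='python3 -m handwheel'
$R '[[0,0,0,-0.1,0.25,0,-0.25],[0,0,0,0,0,0,-1],[0,0,0,0,0,0,-1],[0,0,0,0,0,0,-1],[0,0,0,0,0,0,-1]]'
python3 togo.py .6293 -.2008 .004 -26.4
$R '[[0,0,0,0,-1,0,-1],[0,0,0,0,-3,0,-1],[0,0,0,0,-4,0,-1]]'
python3 togo.py .4139 -.2975 .08 -32.3
```

```text
time: 24.3
tcp_pos: [0.6297, -0.2006, 0.0047]
eef_rot: [-1.569, -0.003, -0.459]
contact_force: [-0.3, 0.5, -0.6]
width: 0.176
t 24.30 tcp [ 0.6297 -0.2006  0.0047] rpy(deg) [-89.9  -0.2 -26.3] w 0.176 F [-0.3  0.5 -0.6] q [-0.35  0.46  1.81  0.    0.87  0.11]
turn wx -0.002 wy 0.002 wz 0.003
now tx -0.03 ty 0.07 tz -0.03
after turn tx -0.03 ty 0.07 tz -0.03
time: 24.68
tcp_pos: [0.6261, -0.1995, 0.083]
eef_rot: [-1.57, 0.006, -0.459]
contact_force: [1.0, -1.1, -0.1]
width: 0.174
t 24.68 tcp [ 0.6261 -0.1995  0.083 ] rpy(deg) [-89.9   0.3 -26.3] w 0.174 F [ 1.  -1.1 -0.1] q [-0.35  0.37  1.78  0.    1.01  0.11]
turn wx -0.001 wy 0.105 wz -0.006
now tx -14.69 ty 0.30 tz -18.18
after turn tx -12.70 ty 0.30 tz -19.62
```

```bash
R='python3 -m handwheel'
$R '[[0,0.105,-0.006,-2,0,-3,-1],[0,0,0,-3,0,-4.8,-1],[0,0,0,-3,0,-4.8,-1],[0,0,0,-3,0,-4.8,-1],[0,0,0,-1.5,0,-2,-1]]'
$R '[[0,0,0,0,0,0,-1]]'
python3 togo.py .4139 -.2975 .0227 -32.3
```

```text
time: 25.3
tcp_pos: [0.4209, -0.3042, 0.0919]
eef_rot: [-1.568, -0.019, -0.563]
contact_force: [0.6, 0.0, -0.5]
width: 0.179
time: 25.42
tcp_pos: [0.4195, -0.3048, 0.0926]
eef_rot: [-1.568, -0.019, -0.565]
contact_force: [0.9, 0.3, -1.0]
width: 0.175
t 25.43 tcp [ 0.4195 -0.3048  0.0926] rpy(deg) [-89.9  -1.1 -32.4] w 0.175 F [ 0.9  0.3 -1. ] q [-0.68  0.1   2.09  0.01  0.94 -0.12]
turn wx -0.002 wy -0.002 wz 0.019
now tx -0.86 ty 6.99 tz 0.32
after turn tx -0.86 ty 6.99 tz 0.32
```

```bash
R='python3 -m handwheel'
$R '[[0,0,0.019,-0.8,2,0.3,-1],[0,0,0,0,2,0,-1],[0,0,0,0,1.5,0,-1],[0,0,0,0,0.7,0,-1]]'
python3 togo.py .4139 -.2975 .0227 -32.3
```

```text
time: 25.92
tcp_pos: [0.4177, -0.2962, 0.0275]
eef_rot: [-1.568, -0.001, -0.563]
contact_force: [0.2, -0.9, -0.5]
width: 0.179
t 25.93 tcp [ 0.4177 -0.2962  0.0275] rpy(deg) [-89.8  -0.  -32.2] w 0.179 F [ 0.2 -0.9 -0.5] q [-0.67  0.19  2.13  0.    0.82 -0.11]
turn wx -0.003 wy 0.001 wz 0.001
now tx -0.25 ty 0.48 tz -0.31
after turn tx -0.25 ty 0.48 tz -0.31
```

```bash
R='python3 -m handwheel'
$R '[[0,0,0,-0.3,0.2,-0.3,-1],[0,0,0,0,0.2,0,-1],[0,0,0,0,0,0,-1]]'
python3 togo.py .4139 -.2975 .0227 -32.3
```

```text
time: 26.3
tcp_pos: [0.4138, -0.2968, 0.0228]
eef_rot: [-1.568, 0.0, -0.562]
contact_force: [0.0, 0.2, -1.3]
width: 0.175
t 26.30 tcp [ 0.4138 -0.2968  0.0228] rpy(deg) [-89.8   0.  -32.2] w 0.175 F [ 0.   0.2 -1.3] q [-0.67  0.2   2.14  0.    0.81 -0.11]
turn wx -0.003 wy 0.002 wz -0.000
now tx 0.05 ty 0.01 tz -0.06
after turn tx 0.05 ty 0.01 tz -0.06
```

```bash
R='python3 -m handwheel'
$R '[[0,0,0,0.05,0,-0.05,-0.4],[0,0,0,0,0,0,-0.3],[0,0,0,0,0,0,-0.3]]'
$R '[[0,0,0,0,-2,0,-0.3],[0,0,0,0,-4,0,-0.25],[0,0,0,0,-5,0,-0.25]]'
python3 ov.py ov2 hexagon round
$R '[[0,-0.1,0,3,0,5,-0.2],[0,-0.1,0,2,0,5,-0.2],[0,-0.1,0,1,0,5,-0.2],[0,-0.1,0,0,0,5,-0.2],[0,-0.1,0,0,0,5,-0.2]]'
$R '[[0,-0.1,0,0,0,5,-0.2],[0,0,0,0,0,5,-0.2],[0,0,0,0,0,0,-0.2]]'
python3 ov.py ov3 square
```

```text
time: 26.68
tcp_pos: [0.415, -0.2985, 0.0243]
eef_rot: [-1.568, -0.003, -0.562]
contact_force: [0.3, -0.6, -0.6]
width: 0.351
time: 27.05
tcp_pos: [0.4113, -0.2962, 0.1323]
eef_rot: [-1.567, 0.008, -0.562]
contact_force: [0.0, 0.2, 0.1]
width: 0.372
time: 27.78
tcp_pos: [0.5599, -0.0953, 0.1387]
eef_rot: [-1.575, -0.011, -0.055]
contact_force: [-0.2, 0.8, 0.6]
width: 0.402
time: 28.15
tcp_pos: [0.5596, 0.011, 0.1361]
eef_rot: [-1.575, -0.009, 0.054]
contact_force: [-0.0, -0.0, -0.2]
width: 0.399
```

View pics/ov2.png

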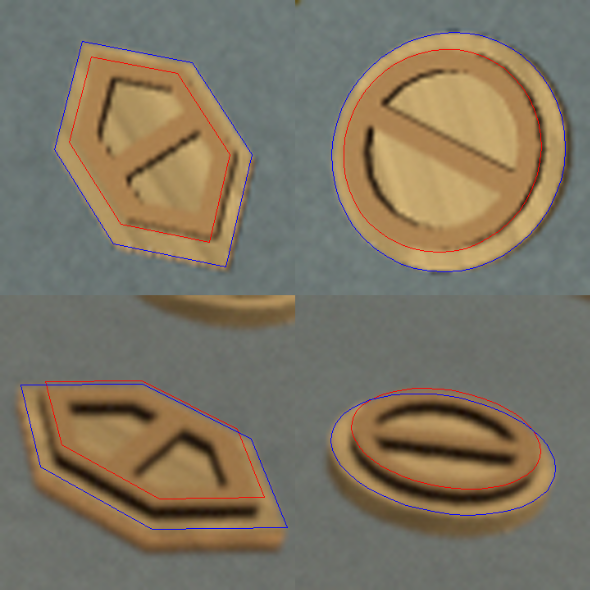

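View pics/ov3.png

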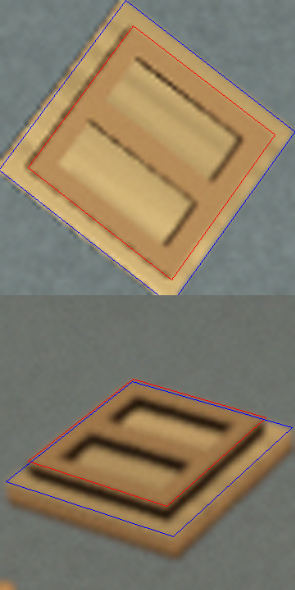

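The ring and the square lie centred within about 2 mm in both views. The hexagon has a full rim, at most about 3 mm off centre. One last numeric check of the jar and the wait, then I hand in.

```bash
R='python3 -m handwheel'
$R '[[0,0,0,0,-3,0,-0.2],[0,0,0,0,0,0,-0.2]]'
python3 - <<'E'
from station import arm
import cv2,numpy as np
a=cv2.imread("pics/scene0.png").astype(float); b=arm.capture("scene")["frame"].astype(float)
print("jar diff",np.abs(a-b)[232:275,293:330].mean(), "bench noise",np.abs(a-b)[300:340,400:450].mean())
print(arm.get_obs()["time"]); print(arm.close_job())
E
```

```text
time: 28.5
tcp_pos: [0.5594, 0.0059, 0.1659]
eef_rot: [-1.577, -0.008, 0.049]
contact_force: [1.3, 1.0, -0.9]
width: 0.401
jar diff 5.251623716739996 bench noise 4.347
28.55
the job is handed in; nothing more can be done
None
```

All four templates now lie flat on the blanks of their own shapes, with bare plywood showing all round. I took the pile apart from the top down: arrow, hexagon, round, square. The job was handed in at about 28.6 s, well under the 101 s limit, with the gripper open and clear.

- **Arrow, round and square:** in the overlays from both cameras they sit within about 2 mm of centre, turned to match. The arrow's overlay was taken before the round and the square were placed.
- **Hexagon:** its rim is complete. It matches in the top view but looks about 2–4 mm towards −y in the scene view, part of which is the overlay's own blank outline being slightly off.
- **Check that disagreed:** my automatic colour-based fit failed in the scene view. In the top view it gave the arrow 1.8 mm off and the hexagon 4.8 mm off. I judged the hexagon figure biased by the shaded edges and went by the overlays instead.
- **Paint jar:** its image is unchanged, with differences at about noise level (5.3 against 4.3 on bare bench).
- **Forces:** the readings I printed stayed under 3 N throughout.

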